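# Show the trainee the next transfer and start the clock

### The arm

A 7-joint arm with a two-finger parallel gripper is mounted at the origin on the work surface. World frame = base frame: x ahead of the robot, y to its left, z up, the work surface at z = 0. Lengths are in m, angles in rad, forces in N, time in s.
With the tool pointing down it reaches from about 0.375 to 0.925 m from the base axis. Payload 3.1 kg.
Tool frame: the origin (TCP) lies between the finger pads; the fingertips stand 19 mm ahead of it and the grasp point (between the pads) is the TCP; z points along the fingers, y is the direction in which the jaws open and shut (so a half turn about z gives the same grasp; the last joint's range is limited). The gripper opens to 85 mm and grips with 20 to 120 N. Pads are 22 mm wide; open, the fingers measure 114 mm over their backs; the gripper's body (76 mm by 85 mm) begins 54 mm behind the grasp point. The pads swing forward as they close: fully open they stand 13 mm farther back than shut.
Start: joints at [1.081, 0.383, 0.044, 1.598, -0.018, 1.161, -0.05], TCP at [0.248, -0.601, 0.25] pointing down, gripper open.
Joint ranges: [-2.61, 2.61], [-0.41, 2.15], [-1.48, 1.57], [0, 2.5], [-1.57, 4.71], [0.05, 1.97], [-2.85, 2.85]. Speed limits (rad/s): [2.79, 2.79, 3.14, 3.14, 3.14, 3.14, 3.14].

### API

Orientations are given as a unit quaternion [x, y, z, w].
In Python, from bench import move_ptp, movel, move_j, move_gripper, pause, inverse_kinematics, read_camera, camera_params, MotionError, sign_off, look_for, tip_of, read_time_s, read_qpos, read_joint_vel, read_effort, read_eef_pos, read_tcp_rot, read_ft_force, read_ft_torque, read_finger_gap gives the robot as it stands. Calls block until the motion is done:
- move_ptp(position, orientation): joint-space move of the TCP to a pose.
- movel(position, orientation=None, speed=0.15): straight line of the TCP; orientation=None keeps the orientation; speed is the mean speed in m/s.
- move_j(angles): joint-space move.
- move_gripper(opening, effort=None): finger opening in m; effort is the grip in N (None keeps the last); returns when the fingers have stopped.
- pause(seconds).
- inverse_kinematics(position, orientation): joint angles nearest the present ones, or None.
- read_camera(name): name is "scene" or "top" or "wrist"; returns the picture (384x512x3 uint8, red, green, blue); there is no depth.
- camera_params(name): a dict with "K" (3x3 intrinsics, pixels), "dist_coeffs" ([k1, k2, p1, p2, k3] as OpenCV has them; the pictures are not rectified), "camera_from_world" (4x4, takes a point from world to camera coordinates). Camera axes: x right, y down, z forward; pixel columns grow to the right and rows downward; lengths in m; the calibration is good to about 2 mm. A picture is of the moment at which its call begins: read the wrist's pose just before it. camera_params takes no time and is no camera call; for the wrist camera it gives the pose at the moment of the call.
A pose or a line that the arm cannot do raises MotionError and nothing moves.
- sign_off(): hands the job in, once; it reports no verdict.
Trained networks look in the newest picture that a camera, given by its name, has taken for a name from the list of things; names that differ only in an ending like _2 or _b are one class to them, and where a whole thing is asked for, a point or a joint stands for the part that bears it (a point fixed in the world has none). Each returns a list of dicts, best first, with "confidence" (0 to 1); they miss things now and then, are a little off and sometimes report something else, mostly with a low value. They report only what shows in the picture. A call takes as long as a camera call.
- look_for(camera, name): "at" ([column, row] in pixels, amid what is visible of it).
- tip_of(camera, name): "at" ([column, row] in pixels: a listed point, or the origin of a listed thing).
Readings, each from a call of its own:
- read_time_s(): time.
- read_qpos(): joint angles.
- read_joint_vel(): joint speeds.
- read_effort(): joint torques, N m.
- read_eef_pos(): TCP position.
- read_tcp_rot(): TCP orientation.
- read_ft_force(): force on the tool from outside, world axes, zero at the start.
- read_ft_torque(): the same for the moment, N m.
- read_finger_gap(): finger opening in m.
Only numpy, scipy, OpenCV 4.12 (cv2) and the standard library are available. Lean on these libraries where they do the work, as an engineer would, in place of code of your own. Each camera call takes 0.05 s, during which the arm holds its last target.

### The job

Brief the trainee on the next exercise: point at the orange ring on the white exercise pad, with the fingertips straight above it by one or two finger-breadths, and keep pointing for two seconds, then point in the same way for two seconds at the orange cup where the ring has to go. After that start the exercise clock: press its green button all the way down and let go. Do not touch the pad, its rings or its cups, do not press the red button, and leave everything else where it is.

Things in the scene. Friction and masses are not known exactly. Their poses are not given: they have to be found in the camera images.
- ring_orange: The ring to point at first: orange plastic ring, 26 mm outside, 14 mm hole, 15 mm tall, sitting loosely round one of the pad's pegs. Origin at the centre of its underside (its top is 15 mm higher; the peg's tip stands 5 mm above the ring's top), z up
- cup_orange: The cup to point at second: orange round open cup fixed on the pad, 46 mm across the rim, 18 mm tall, 3 mm wall. Origin at the centre of its underside (rim 18 mm higher), z up
- btn_start_top (a point): Centre of the top face of the green start button on the exercise clock, about 52 mm above the table when up; the point goes down with the button. The button is 28 mm across and moves straight down, in a black collar 44 mm across whose top lies 10 mm below the unpressed button's
- clock: Exercise clock, fixed: grey box 110 x 150 mm, 30 mm high, left or right of the pad, with the two buttons on its front part and a tilted black display behind them that rises to about 60 mm. Origin at the centre of its underside, x from the buttons to the display, y along the 150 mm side (the green button lies at x -26, y 38 mm)
- btn_start (a joint): Travel of the green button in m: 0 released, 0.006 fully down; it springs back. It starts to move at about 1.5 N and is fully down at 5 N
- btn_stop_top (a point): Centre of the top face of the red button, 76 mm from the green one on the same clock; same size
- btn_stop (a joint): Travel of the red button in m: 0 released, 0.006 fully down; must stay up
- pad: White exercise pad, 170 x 240 mm, 12 mm thick, fixed on the table; five steel pegs (8 mm thick, tips 32 mm above the table, 56 mm apart) in an arc along its far half and a row of three cups along its near half. Origin at the centre of its underside; its x points from the cups towards the pegs, its y along the 240 mm side
- ring_blue: Leave alone: blue plastic ring, 26 mm outside, 14 mm hole, 15 mm tall, sitting loosely round one of the pad's pegs. Origin at the centre of its underside (its top is 15 mm higher; the peg's tip stands 5 mm above the ring's top), z up
- ring_green: Leave alone: green plastic ring, 26 mm outside, 14 mm hole, 15 mm tall, sitting loosely round one of the pad's pegs. Origin at the centre of its underside (its top is 15 mm higher; the peg's tip stands 5 mm above the ring's top), z up
- ring_black: Leave alone: black plastic ring, 26 mm outside, 14 mm hole, 15 mm tall, sitting loosely round one of the pad's pegs. Origin at the centre of its underside (its top is 15 mm higher; the peg's tip stands 5 mm above the ring's top), z up
- cup_blue: Leave alone: blue round open cup fixed on the pad, 46 mm across the rim, 18 mm tall, 3 mm wall. Origin at the centre of its underside (rim 18 mm higher), z up
- cup_green: Leave alone: green round open cup fixed on the pad, 46 mm across the rim, 18 mm tall, 3 mm wall. Origin at the centre of its underside (rim 18 mm higher), z up
- forceps: Leave alone: laparoscopic forceps lying loose on the table beyond the pad, about 450 mm long, white scissor handle 14 mm thick, dark shaft 5 mm thick. Origin under the handle's body, x along the shaft towards the jaws, whose tips lie 370 mm from it
- canister: Leave alone: steel canister with a knob on its lid, 74 mm across, 106 mm tall, loose, on the opposite side of the pad from the clock. Origin at the centre of its underside
- bottle: Leave alone: clear bottle with a red cap, 44 mm across, 100 mm tall, loose. Origin at the centre of its underside
- mouse: Leave alone: black computer mouse, 105 x 60 x 32 mm, loose. Origin at the centre of its underside

How it is judged:
By the outcome, as a careful person would: the job done as asked, in the order asked, and still so for the second after the job is handed in, with the robot touching nothing.
It also fails if it takes over 53 s, if anything falls off the work surface, if the arm or the gripper's body presses on something with over 40 N, if the wrist force passes 120 N, or if a joint passes its speed limit or range.

## Working session

There is one attempt and no reset: what is moved stays moved. The work goes in short steps, each a Python script; the robot and the scene stay as the last script left them, time stands still between calls to the robot, and variables do not carry over. Pictures are saved under pics/ and viewed, and the job is handed in when it is done.

```bash
mkdir -p pics; ls; python3 - <<'E'
from bench import *
import cv2,numpy as np
print(read_time_s(),read_eef_pos(),read_tcp_rot(),read_finger_gap())
for c in ["scene","top","wrist"]:
    im=read_camera(c); cv2.imwrite(f"pics/{c}0.png",im[:,:,::-1])
    for n in ["ring_orange","cup_orange","btn_start_top","btn_stop_top"]:
        print(c,n,[(np.round(d["at"],1).tolist(),round(d["confidence"],2)) for d in tip_of(c,n)[:3]])
    p=camera_params(c);print(np.round(p["camera_from_world"],3).tolist(),p["K"],p["dist_coeffs"])
print(read_time_s())
E
```

```text
pics
0.0 [ 0.24785049 -0.59991059  0.2488267 ] [ 9.80870312e-01  1.94657707e-01 -3.21599117e-04 -1.30583817e-03] 0.0857230659864359
scene ring_orange [([267.8, 199.2], 0.61), ([245.7, 180.7], 0.38)]
scene cup_orange [([227.9, 191.6], 0.48)]
scene btn_start_top [([340.8, 149.9], 0.5), ([373.0, 150.5], 0.18)]
scene btn_stop_top [([315.8, 152.9], 0.42)]
[[0.441, 0.897, -0.006, -0.325], [0.695, -0.346, -0.631, -0.357], [-0.568, 0.274, -0.776, 1.394], [0.0, 0.0, 0.0, 1.0]] [[392.95631135   0.         251.88978277]
 [  0.         392.95631135 193.82063624]
 [  0.           0.           1.        ]] [-0.04279485  0.          0.          0.          0.        ]
top ring_orange [([247.2, 196.8], 0.38)]
top cup_orange [([268.0, 216.4], 0.67)]
top btn_start_top [([154.4, 211.6], 0.42)]
top btn_stop_top [([179.7, 215.5], 0.37)]
[[0.011, -1.0, -0.02, 0.079], [-0.998, -0.01, -0.056, 0.6], [0.056, 0.02, -0.998, 1.075], [0.0, 0.0, 0.0, 1.0]] [[350.24923643   0.         251.24433373]
 [  0.         350.24923643 195.06836154]
 [  0.           0.           1.        ]] [0.00819082 0.         0.         0.         0.        ]
wrist ring_orange []
wrist cup_orange []
wrist btn_start_top []
wrist btn_stop_top []
[[0.382, -0.924, -0.001, -0.65], [-0.889, -0.367, 0.274, -0.037], [-0.254, -0.104, -0.962, 0.379], [0.0, 0.0, 0.0, 1.0]] [[268.68277338   0.         258.22102768]
 [  0.         268.68277338 192.48986409]
 [  0.           0.           1.        ]] [-0.02175021  0.          0.          0.          0.        ]
0.75
```

View pics/scene0.png

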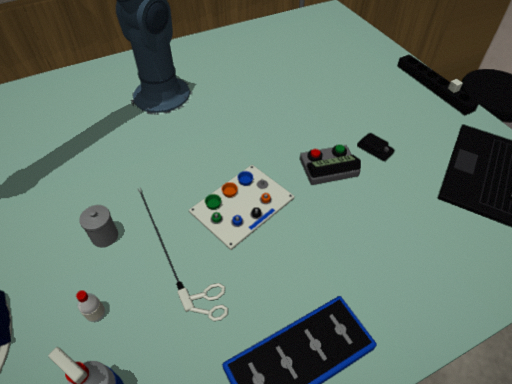

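View pics/top0.png

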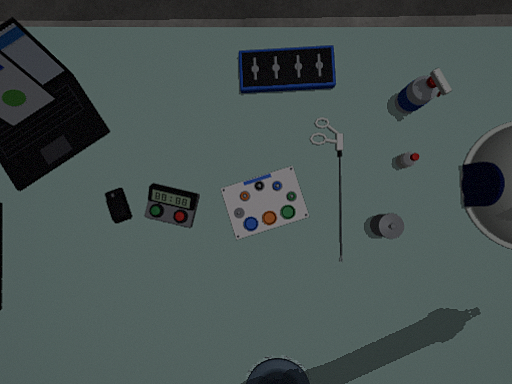

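```bash
python3 - <<'E'
import cv2
a=cv2.imread("pics/top0.png")[150:270,110:360]
cv2.imwrite("pics/top0z.png",cv2.resize(a,None,fx=3.2,fy=3.2,interpolation=cv2.INTER_CUBIC))
a=cv2.imread("pics/scene0.png")[110:250,170:420]
cv2.imwrite("pics/scene0z.png",cv2.resize(a,None,fx=3.2,fy=3.2,interpolation=cv2.INTER_CUBIC))
E
```

```text
(no output)
```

View pics/top0z.png

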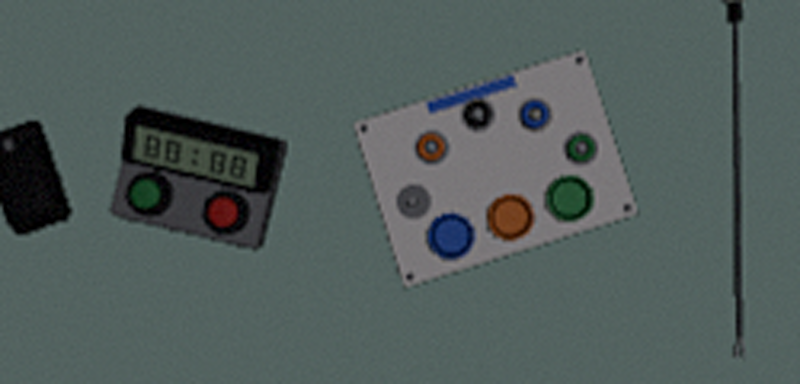

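View pics/scene0z.png

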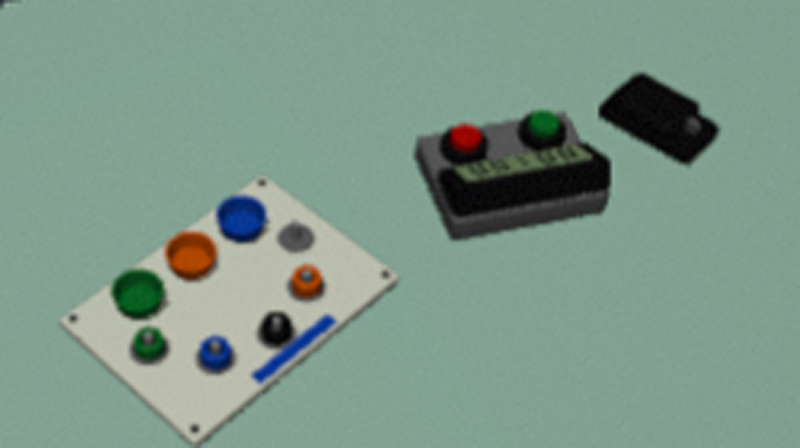

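```bash
cat > h.py <<'E'
from bench import *
import cv2,numpy as np
def ray(p,uv,z):
    T=np.array(p["camera_from_world"]);R=T[:3,:3];t=T[:3,3]
    n=cv2.undistortPoints(np.array([[uv]],float),np.array(p["K"]),np.array(p["dist_coeffs"]))[0,0]
    d=R.T@np.array([n[0],n[1],1]);c=-R.T@t
    return (c+d*(z-c[2])/d[2])[:2]
def blobs(im,col):
    h=cv2.cvtColor(im,cv2.COLOR_RGB2HSV);H,S,V=h[...,0].astype(int),h[...,1],h[...,2]
    if col=="orange": m=(H>=6)&(H<=18)&(S>120)&(V>50)
    if col=="green": m=(H>=50)&(H<=80)&(S>120)&(V>30)
    if col=="red": m=((H<5)|(H>174))&(S>140)&(V>50)
    n,l,s,c=cv2.connectedComponentsWithStats(m.astype(np.uint8))
    return [(np.round(c[i],1).tolist(),int(s[i,4])) for i in range(1,n) if s[i,4]>8]
E
python3 - <<'E'
from h import *
for c in ["top","scene"]:
    im=cv2.imread(f"pics/{c}0.png")[:,:,::-1].copy();p=camera_params(c)
    for k in ["orange","green","red"]:
        for b,a in blobs(im,k):
            z={"orange":.024,"green":.05,"red":.05}[k]
            print(c,k,b,a,np.round(ray(p,b,z),4))
E
```

```text
top orange [244.4, 195.6] 40 [0.5967 0.1059]
top orange [268.8, 217.4] 153 [0.53   0.0298]
top green [13.6, 97.4] 296 [0.8935 0.8251]
top green [291.1, 195.9] 34 [ 0.5958 -0.0362]
top green [286.9, 211.5] 125 [ 0.5486 -0.0238]
top green [155.0, 210.1] 68 [0.5486 0.3758]
top red [432.0, 81.8] 19 [ 0.9477 -0.4621]
top red [415.1, 156.3] 39 [ 0.7189 -0.4083]
top red [179.2, 215.9] 65 [0.5318 0.3017]
scene orange [56.1, 35.1] 5098 [-0.5613 -0.2775]
scene orange [221.0, 12.9] 1940 [-0.4123  0.4121]
scene orange [313.2, 1.7] 40 [-0.3219  0.8343]
scene orange [437.2, 27.5] 4820 [0.1083 1.1852]
scene orange [229.3, 189.3] 183 [0.5324 0.0309]
scene orange [265.4, 197.8] 68 [0.6031 0.1061]
scene green [339.5, 148.6] 67 [0.5548 0.374 ]
scene green [212.8, 201.2] 174 [ 0.5704 -0.0317]
scene green [216.2, 217.5] 55 [ 0.6224 -0.0441]
scene red [315.1, 152.9] 69 [0.5382 0.3008]
scene red [81.6, 295.9] 97 [ 0.6866 -0.3941]
scene red [83.1, 369.8] 69 [ 0.8457 -0.4232]
scene red [69.3, 379.0] 33 [ 0.8513 -0.4514]
```

```bash
python3 - <<'E'
from h import *
move_gripper(0.0)
th=-0.224;q=[np.cos(th/2),np.sin(th/2),0,0]
move_ptp([0.53,0.08,0.25],q)
print(read_time_s(),read_eef_pos(),read_finger_gap(),read_qpos())
p=camera_params("wrist");im=read_camera("wrist");cv2.imwrite("pics/w1.png",im[:,:,::-1])
T=np.array(p["camera_from_world"]);print(-T[:3,:3].T@T[:3,3])
for n in ["ring_orange","cup_orange","btn_start_top"]:
    print(n,[(np.round(d["at"],1).tolist(),round(d["confidence"],2),np.round(ray(p,d["at"],.012),4)) for d in tip_of("wrist",n)[:3]])
for b,a in blobs(im,"orange"): print(b,a,np.round(ray(p,b,.024),4))
E
```

```text
4.125 [0.53029693 0.07877826 0.2499142 ] 1.851961128298552e-06 [ 0.34166312  0.22612598 -0.63547563  1.8462431   0.14903499  1.11685843
 -2.14409758]
[0.59706137 0.06255916 0.37369542]
ring_orange [([224.7, 123.8], 0.69, array([0.5972, 0.1074]))]
cup_orange [([293.8, 163.0], 0.6, array([0.5262, 0.0292]))]
btn_start_top [([28.3, 212.1], 0.93, array([0.5425, 0.4181])), ([274.6, 126.6], 0.62, array([0.5791, 0.0446]))]
[223.7, 125.0] 250 [0.5961 0.1075]
[294.5, 163.0] 927 [0.5283 0.0294]
```

View pics/w1.png

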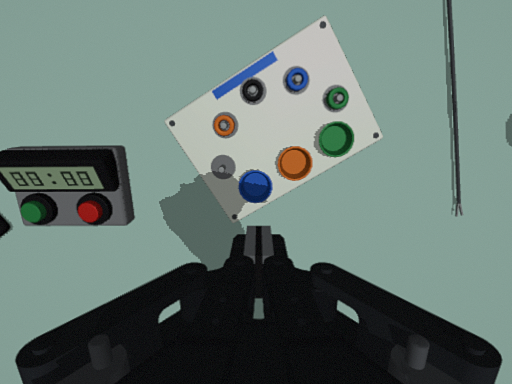

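```bash
python3 - <<'E'
from h import *
p=camera_params("wrist");T=np.array(p["camera_from_world"]);P=np.array(read_eef_pos())
for d in [0,.019,.032]:
    for w in (-.011,.011):
        X=P-[0,0,d]+np.array([np.cos(-.224),np.sin(-.224),0])*w
        uv,_=cv2.projectPoints(X[None],cv2.Rodrigues(T[:3,:3])[0],T[:3,3],p["K"],np.array(p["dist_coeffs"]));print(d,w,uv.ravel())
q=read_tcp_rot()
def go(xy,tip,sp):
    movel([xy[0],xy[1],tip+.019],None,speed=sp)
movel([0.5965,0.107,0.13],None,speed=0.15)
im=read_camera("wrist");p=camera_params("wrist");cv2.imwrite("pics/w2.png",im[:,:,::-1])
for b,a in blobs(im,"orange"): print(b,a,np.round(ray(p,b,.024),4))
im=read_camera("scene");cv2.imwrite("pics/s2.png",cv2.resize(im[80:240,150:360,::-1],None,fx=3.5,fy=3.5,interpolation=cv2.INTER_CUBIC))
p=camera_params("scene");T=np.array(p["camera_from_world"]);P=np.array(read_eef_pos())
for d in [0,.019,.032]:
    uv,_=cv2.projectPoints((P-[0,0,d])[None],cv2.Rodrigues(T[:3,:3])[0],T[:3,3],p["K"],np.array(p["dist_coeffs"]));print("s",d,(uv.ravel()-[150,80])*3.5)
print(read_time_s(),P)
E
```

```text
0 -0.011 [256.60952115 273.65461403]
0 0.011 [256.47098487 235.28727936]
0.019 -0.011 [256.79752181 255.59697925]
0.019 0.011 [256.68363806 221.03870594]
0.032 -0.011 [256.90334268 245.439237  ]
0.032 0.011 [256.80223781 213.09603897]
[257.1, 195.4] 533 [0.5972 0.1072]
[353.6, 245.9] 1769 [0.528  0.0289]
s 0 [404.04387619 312.42141827]
s 0.019 [403.50239765 330.20442071]
s 0.032 [403.14063659 342.07347441]
5.5083 [0.59694819 0.10694474 0.13118576]
```

View pics/w2.png

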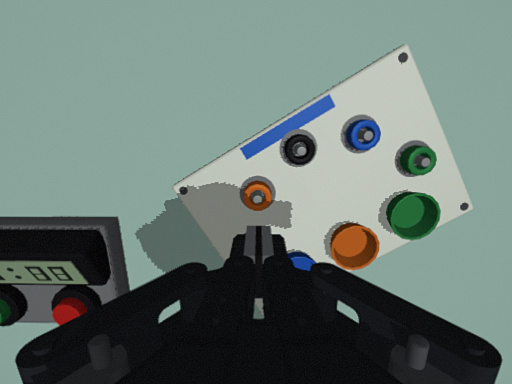

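View pics/s2.png

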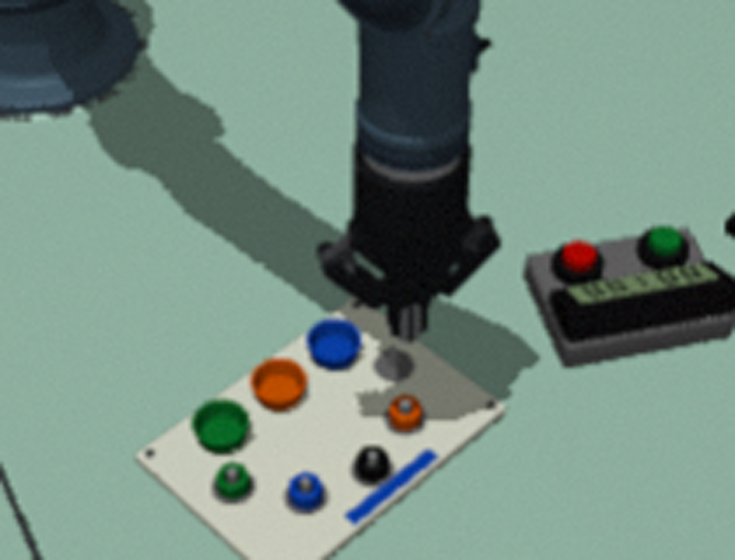

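```bash
python3 - <<'E'
from h import *
movel([0.597,0.107,0.074],None,speed=0.06)
pause(0.5);t=read_time_s();print(t,read_eef_pos(),read_ft_force());pause(2.5);print(read_time_s(),read_eef_pos())
im=read_camera("wrist");cv2.imwrite("pics/w3.png",im[:,:,::-1])
movel([0.597,0.107,0.12],None,speed=0.1)
movel([0.5283,0.0293,0.12],None,speed=0.15)
im=read_camera("wrist");p=camera_params("wrist")
for b,a in blobs(im,"orange"): print(b,a,np.round(ray(p,b,.024),4))
movel([0.5283,0.0293,0.075],None,speed=0.06)
pause(0.5);print(read_time_s(),read_eef_pos(),read_ft_force());pause(2.5);print(read_time_s(),read_eef_pos())
im=read_camera("wrist");cv2.imwrite("pics/w4.png",im[:,:,::-1])
movel([0.5283,0.0293,0.15],None,speed=0.1)
movel([0.52,0.33,0.15],None,speed=0.2)
p=camera_params("wrist");im=read_camera("wrist");cv2.imwrite("pics/w5.png",im[:,:,::-1])
for k in("green","red"):
  for b,a in blobs(im,k): print(k,b,a,np.round(ray(p,b,.05),4))
for n in("btn_start_top","btn_stop_top"): print(n,[(np.round(d["at"],1).tolist(),round(d["confidence"],2),np.round(ray(p,d["at"],.052),4)) for d in tip_of("wrist",n)[:3]])
print(read_time_s(),read_eef_pos(),read_tcp_rot())
E
```

```text
7.0917 [0.59700831 0.10693752 0.07405493] [-0.69004061 -0.52070811 -0.04673473]
9.5917 [0.59697703 0.10700789 0.07398783]
[148.7, 141.6] 719 [0.5964 0.106 ]
[257.8, 200.2] 2134 [0.5282 0.0305]
12.5417 [0.52833934 0.02929529 0.07509067] [ 0.45392749 -0.05064813  0.22441779]
15.0417 [0.52828225 0.02929701 0.07499722]
green [195.1, 179.8] 870 [0.5482 0.3762]
red [283.1, 179.4] 858 [0.5317 0.3029]
btn_start_top [([192.9, 180.7], 0.56, array([0.5483, 0.3777]))]
btn_stop_top [([286.3, 179.3], 0.84, array([0.5317, 0.3003]))]
17.7917 [0.52056483 0.32858575 0.14993624] [ 9.93620338e-01 -1.12776068e-01  1.30698878e-04  4.07866239e-04]
```

View pics/w3.png

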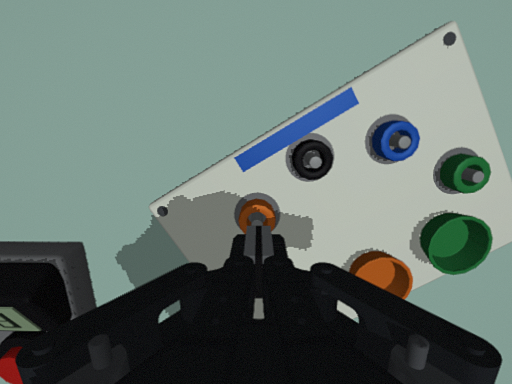

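View pics/w4.png

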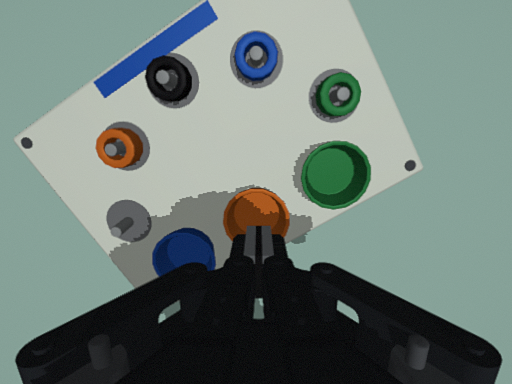

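View pics/w5.png

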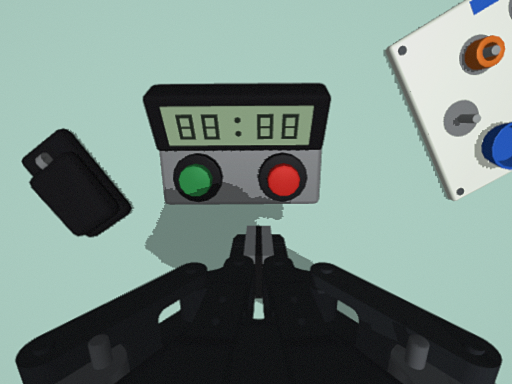

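```bash
python3 - <<'E'
from h import *
x,y=0.547,0.3765
movel([x,y,0.12],None,speed=0.15)
p=camera_params("wrist");im=read_camera("wrist");cv2.imwrite("pics/w6.png",im[:,:,::-1])
for k in("green","red"):
  for b,a in blobs(im,k): print(k,b,a,np.round(ray(p,b,.05),4))
movel([x,y,0.078],None,speed=0.08); pause(.2)
f0=np.array(read_ft_force());print(f0)
z=0.078
while z>0.0595:
    z-=0.001; movel([x,y,z],None,speed=0.03); pause(0.1)
    f=np.array(read_ft_force())-f0; print(round(z,4),np.round(read_eef_pos()[2],4),np.round(f,2))
    if f[2]>11: break
pause(0.3);print(np.array(read_ft_force())-f0)
im=read_camera("wrist");cv2.imwrite("pics/w7.png",im[:,:,::-1])
im=read_camera("scene");cv2.imwrite("pics/s7.png",cv2.resize(im[80:240,230:440,::-1],None,fx=3.5,fy=3.5,interpolation=cv2.INTER_CUBIC))
print(read_time_s())
E
```

```text
green [255.7, 207.0] 1065 [0.5487 0.3767]
red [354.0, 206.8] 1138 [0.5322 0.3036]
[0.48137491 1.03336416 0.63730559]
0.077 0.0771 [-0.88 -1.93 -1.05]
0.076 0.076 [-0.41 -0.91 -1.28]
0.075 0.075 [-0.74 -0.56  0.4 ]
0.074 0.074 [-0.88 -0.11 -0.09]
0.073 0.073 [ 0.28 -1.22 -1.18]
0.072 0.072 [-0.41 -0.93 -1.32]
0.071 0.0713 [ 0.42 -0.83  1.11]
0.07 0.0702 [-0.96 -0.55  0.96]
0.069 0.0692 [-0.07 -1.53  1.97]
0.068 0.0682 [ 0.58 -1.12  3.25]
0.067 0.0672 [-0.08  0.48  2.81]
0.066 0.0662 [ 0.66 -0.63  4.07]
0.065 0.0653 [ 0.12 -0.56  3.64]
0.064 0.0652 [-2.39 -0.42  7.77]
0.063 0.0651 [-2.   -2.3  12.61]
[-2.99188807 -3.06633484 11.66155551]
24.925
```

View pics/w7.png

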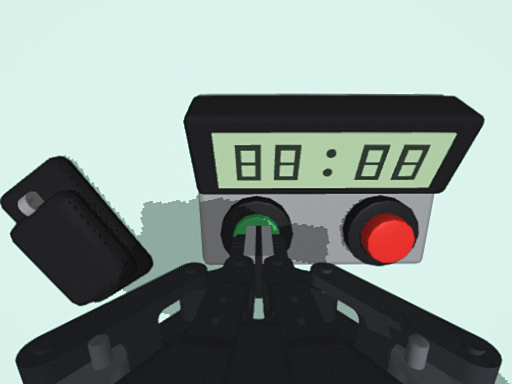

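View pics/s7.png

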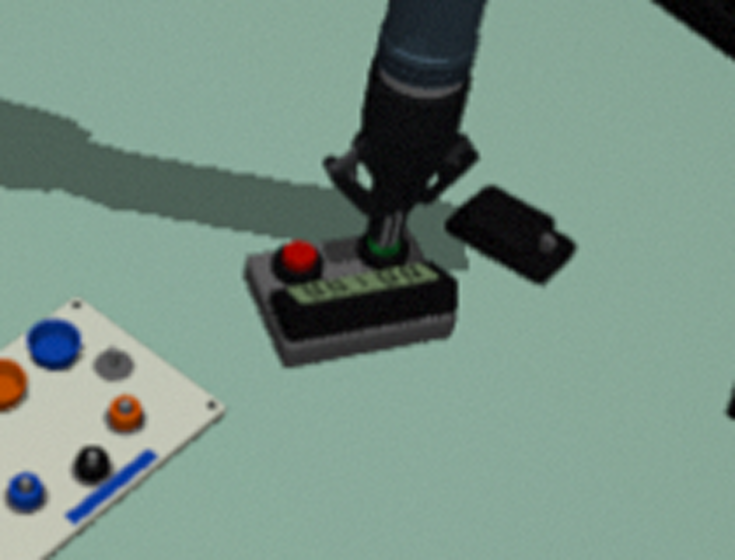

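The button met a hard stop at TCP z 0.065 after about 6 mm of travel, with 12 N on it. The fingers are on green only. I'll let go and check.

```bash
python3 - <<'E'
from h import *
movel([.547,.3765,0.09],None,speed=0.06)
movel([.547,.3765,0.2],None,speed=0.15); pause(0.3)
print(read_time_s(),read_eef_pos(),read_ft_force(),read_joint_vel())
p=camera_params("wrist");im=read_camera("wrist");cv2.imwrite("pics/w8.png",im[:,:,::-1])
for c in("orange","green","red"):
  for b,a in blobs(im,c): print(c,b,a,np.round(ray(p,b,.05 if c!="orange" else .024),4))
im=read_camera("scene");cv2.imwrite("pics/s8.png",im[:,:,::-1])
im=read_camera("top");a=cv2.imread("pics/top0.png");cv2.imwrite("pics/t8.png",im[:,:,::-1])
E
```

```text
26.7083 [0.546588   0.37616855 0.19893937] [ 0.42372457  0.36668568 -0.46562015] [ 0.00014413 -0.00430097 -0.00306213 -0.00580823 -0.00035597 -0.00049611
  0.00117584]
orange [491.4, 79.1] 567 [0.5964 0.1122]
green [256.3, 182.6] 568 [0.5482 0.3768]
red [328.3, 182.2] 593 [0.5319 0.3033]
```

View pics/w8.png

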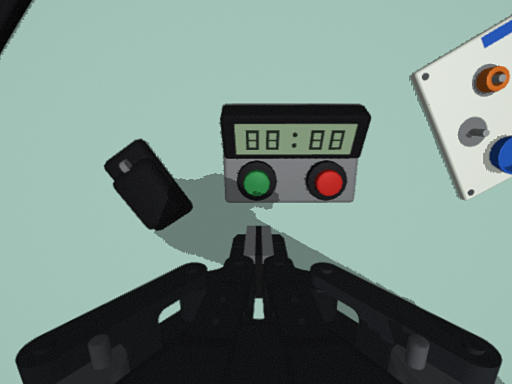

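View pics/s8.png

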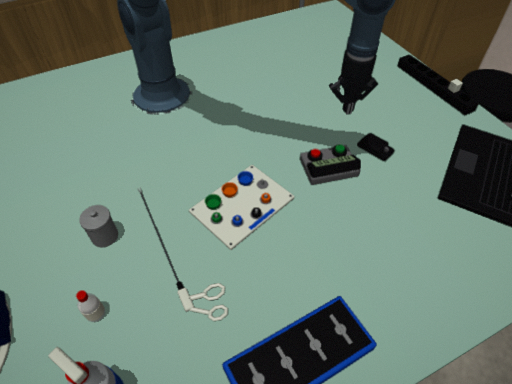

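The pictures show the green button up again (w8 at 256,183) and the red one up (328,182). In the scene view everything is where it was at the start, so I'm handing in.

```bash
python3 -c "
from bench import *
print(sign_off(),read_time_s())"
```

```text
the job is handed in; nothing more can be done
the job is handed in; nothing more can be done
```

I pointed at the orange ring, then the orange cup, then pressed and released the green button, and handed the job in at about 27 s of the 53 s allowed.

- **Pointing:** The closed fingertips were held still for over 2.5 s at each, about 28 mm above the ring's top and 26 mm above the cup's rim. Horizontally they were within about 2 mm of where the cameras put each centre. The heights rest on the stated 19 mm fingertip offset. The camera check and the height at which the button bottomed out both fit it to within a few mm.
- **Green button:** It went down about 6 mm to a hard stop and was held with about 12 N; the stated full-down force is 5 N. I then let go and moved well clear.
- **Last checks:** The pictures show the green button back up and the red one never pressed. The pad, rings, cups and loose things look unmoved by eye. The arm is touching nothing, and the wrist force reads about zero.
- **Not confirmed:** The display looked the same before and after the press, so it does not show that the clock started. The evidence for the press is the force and the travel.

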